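Lift the cartridge tray from the warming block to the loading cradle with the flat lifter

ROBOT

A 7-joint arm with a two-finger parallel gripper is mounted at the origin on the work surface. World frame = base frame: x ahead of the robot, y to its left, z up, the work surface at z = 0. Lengths are in m, angles in rad, forces in N, time in s.
With the tool pointing down it reaches from about 0.425 to 0.95 m from the base axis. Payload 4.7 kg.
Tool frame: the origin (TCP) lies on the centre line of the jaws, within the pads' length; the fingertips stand 22 mm ahead of it and the grasp point (between the pads) lies 3 mm ahead of it; z points along the fingers, y is the line along which they close (so a half turn about z gives the same grasp; the last joint's range is limited). The gripper opens to 87 mm and grips with 3 to 60 N. Pads are 19 mm wide; open, the fingers measure 117 mm over their backs; the gripper's body (75 mm by 190 mm) begins 51 mm behind the grasp point.
Start: joints at [-1.281, 0.469, -0.049, 1.532, 0.024, 1.141, -0.082], TCP at [0.212, 0.641, 0.245] pointing down, gripper open.
Joint ranges: [-2.59, 2.59], [-0.33, 1.99], [-1.39, 1.29], [0.1, 2.45], [-1.04, 4.18], [0.21, 1.99], [-2.66, 2.66]. Speed limits (rad/s): [2.57, 2.57, 3.14, 3.14, 3.14, 3.14, 3.14].

INTERFACE

Orientations are given as a unit quaternion [w, x, y, z].
In Python, from workcell import r, cams gives the robot as it stands.
- The arm moves only by the tool play_rows, never from a script. Its argument "targets" is a list of rows, each a list of 7 numbers: the opening, from 0 (shut) to 1 (fully open), then the shift along the tool's x, y, z in cm, then the turn, a rotation vector about the tool's x, y, z in rad. In form: [[jaw, dx, dy, dz, ax, ay, az], ...]. A call has 1 to 20 rows; each row shifts and turns the commanded pose from where the row before left it, along the tool's axes as they then stand; what a row does not reach is not made up. A row lasts 1/12 s, in which the tool goes at most 41.7 mm and 7.16 degrees, less where a joint would pass 70% of its speed; a pose out of reach is approached as far as the arm can. A call with a gripper value outside its range is refused whole. The fingers move at their own pace and stop on an object; the grip force is fixed at half the most. Time passes only in rows, so rows that do not move let the fingers close. It gives the time, the measured TCP pose, the force, the opening and the grip force at its end, in the units of the state.
- r.observe(): the state, without advancing time (a new reading comes with each control period).
- cams.get_image(name): name is "scene" or "top" or "wrist"; returns a dict with "pixels" (480x640x3 uint8, red, green, blue), "fx", "fy", "cx", "cy" (pixels), "extrinsics" (4x4, takes a point from camera to world coordinates); the wrist camera has in their place "T_tool_cam" (4x4, takes a point from camera to tool coordinates, whose origin is the TCP and whose axes are the flange's). Camera axes: x right, y down, z forward; pixel columns grow to the right and rows downward; lengths in m; the calibration is good to about 2 mm. A picture is of the moment at which its call begins: read the wrist's pose just before it. There is no depth.
- r.sign_off(): hands the job in; it is judged then, once.
The state is a dict: "t": time; "q": joint angles; "qd": joint speeds; "joint_efforts": joint torques, N m; "tcp_pos": TCP position; "tool_rot": TCP orientation; "ft_force": force on the tool from outside, world axes, zero at the start; "torque": the same for the moment, N m; "gripper_width": finger opening in m; "grasp_force": force on a finger pad.
Only numpy, scipy, OpenCV 4.12 (cv2) and the standard library are available. Lean on these libraries where they do the work, as an engineer would, in place of code of your own. Each camera call takes 0.05 s, during which the arm holds its last target. There are 200 camera calls.

TASK

Slide the flat lifter's blade under the tray of blue cartridges on the warming block, lift it clear and set it down gently on the two orange rails of the white loading cradle, centred and square. Keep the tray level and never touch it with the gripper, and leave everything else where it stands. Finally draw the lifter out and put it back on its black mat, standing level on its blade as before, and let go.

Things in the scene. Friction and masses are not known exactly. Their poses are not given: they have to be found in the camera images.
- tray: flat steel tray, 100 mm (x) x 124 mm (y), rim 12 mm high, flat underside, with three blue cartridges fixed in it (tops 20 mm above its underside), about 0.16 kg. Origin: centre of the underside; z up. At the start it lies on the warming block's two rails, its axes nearly along the block's
- lifter: spatula with raised handle, 0.24 kg, standing level on its blade. Steel blade 60 wide, 3 thick, underside z=0, x=-55 to leading edge x=+100 mm. Yellow handle bar above its rear: x=-100 to +5, 18 wide in y, z=54 to 78 mm. A riser at x=-36 to -24 joins them; the blade ahead of it carries. Centre of mass near x=5 mm. Origin: on the underside, under the handle's front end; x to the leading edge, z up
- block: warming block, fixed: dark base plate 150 x 150 x 6 mm with two aluminium rails along x, 100 mm long (x=+-50), 22 wide, tops 32 mm above the table, with a free slot 84 mm wide between them (y=+-42), open to -x, its floor 6 mm up. A black control strip 24 mm high closes the +x side (x=75 to 97). Origin: centre of the underside, on the table
- cradle: loading cradle, fixed: white base plate 150 x 150 x 6 mm with two orange rails of the same sizes and places as the warming block's (tops 32 mm up, slot 84 mm wide, open to -x); a white strip 20 mm high on the +x side (x=75 to 85). Origin: centre of the underside, on the table. The tray belongs with its centre over the origin, its x along the cradle's x
- mat: black rubber mat on the table, fixed, 240 mm (x) x 140 mm (y) x 2 mm: the lifter's place. Origin: centre of the underside, on the table.
- sanitiser: clear bottle with blue cap, 64 mm across, 170 mm tall; loose bystander, origin at the centre of its underside
- jar_red: clear specimen jar with red cap, 56 mm across, 65 mm tall; loose bystander, origin at the centre of its underside
- jar_yellow: clear specimen jar with yellow cap, 56 mm across, 65 mm tall; loose bystander, origin at the centre of its underside
- beaker: open glass beaker, 80 mm across, 90 mm tall; loose bystander, origin at the centre of its underside
- tipbox: green box with clear lid, 85 x 120 x 65 mm; loose bystander, origin at the centre of its underside
Not all that is in view belongs to the job. Several things have the shape of the cradle; the one meant has the colours described above.

How it is judged:
On the way:
1. the tray is carried by the lifter alone, at least 20 mm above the warming block's rails (z of tray in the frame of block above 0.052 m and contact force between tray and lifter above 0.4 N and contact force between tray and block below 0.05 N and angle between tray's own z axis and vertical below 0.3 rad), for 0.3 s.
At the end, for the whole second after the job is handed in: The tray rests released on the cradle's rails: centre within 25 mm along and 18 mm across, turned under 0.15 rad, level within 0.06 rad. The lifter stands on its blade on the mat (origin within 80 mm along, 60 mm across of its centre, level within 0.08 rad). Both at rest (x of tray in the frame of cradle between -0.025 and 0.025 m and y of tray in the frame of cradle between -0.018 and 0.018 m and z of tray in the frame of cradle between 0.028 and 0.036 m and angle between the x axis of tray and the x axis of cradle, either way round below 0.15 rad and angle between tray's own z axis and vertical below 0.06 rad and linear speed of each of tray, lifter below 0.02 m/s and contact force between tray and cradle above 0.3 N and contact force between tray and lifter below 0.05 N and x of lifter in the frame of mat between -0.08 and 0.08 m and y of lifter in the frame of mat between -0.06 and 0.06 m and z of lifter in the frame of mat below 0.008 m and angle between lifter's own z axis and vertical below 0.08 rad); the robot touches nothing.
It fails at once if the gripper or arm touches the tray (contact force between tray and the fingers above 0.5 N or contact force between tray and the arm above 0.5 N).
It fails at once if the tray is tipped more than 0.35 rad (angle between tray's own z axis and vertical above 0.35 rad).
It fails at once if the tray is dropped or banged onto the cradle (over 25 N) (contact force between tray and cradle above 25 N).
It fails at once if a bystander is moved more than 30 mm or tipped (distance of any of sanitiser, jar_red, jar_yellow, beaker, tipbox from where it was at the start of the episode above 0.03 m or angle between any of sanitiser, jar_red, jar_yellow, beaker, tipbox's own z axis and vertical above 0.4 rad).
It also fails if it takes over 61 s, if anything falls off the work surface, if the arm or the gripper's body presses on something with over 40 N, if the wrist force passes 120 N, or if a joint passes its speed limit or range.

## Working session

There is one attempt and no reset: what is moved stays moved. The work goes in short steps, Python scripts to look and compute and a tool call to move; the robot and the scene stay as the last step left them, time stands still between calls to the robot, and variables do not carry over. Pictures are saved under pics/ and viewed, at most 10 in all, crops included, and the job is handed in when it is done.

Besides the shell and the picture viewer there is one more tool, called after "Emit:" as name([rows], argument=value, ...), one row to a line, values as JSON. play_rows: Moves the arm, as the interface text tells. Its arguments: {"type":"object","properties":{"targets":{"type":"array","items":{"type":"array","items":{"type":"number"}}}},"required":["targets"]}

```bash
mkdir -p pics; python3 - <<'E'
from workcell import r,cams
import cv2,numpy as np
for n in ("top","scene"):
    d=cams.get_image(n); cv2.imwrite(f"pics/{n}0.png",d["pixels"][:,:,::-1])
    np.savez(f"{n}0.npz",**d); print(n,d["fx"],d["fy"],d["cx"],d["cy"],np.round(d["extrinsics"],4).tolist())
o=r.observe();print(o["t"],o["tcp_pos"],o["tool_rot"],o["gripper_width"])
E
```

```text
top 536.544594955937 536.544594955937 322.68917779007637 244.7887983934668 [[-0.0171, -0.9925, 0.1208, 0.326], [-0.9998, 0.0175, 0.0022, 0.0519], [-0.0043, -0.1208, -0.9927, 1.3278], [0.0, 0.0, 0.0, 1.0]]
scene 494.9256761273748 494.9256761273748 327.2728230731846 242.49393827830096 [[0.2987, 0.5188, -0.801, 1.5228], [0.9542, -0.175, 0.2425, -0.263], [-0.0144, -0.8368, -0.5473, 0.7787], [0.0, 0.0, 0.0, 1.0]]
0.1 [0.21135084 0.64051511 0.2435567 ] [-1.22289828e-04  1.58686326e-01  9.87328612e-01 -9.20694552e-04] 0.08737011637783534
```

View pics/top0.png

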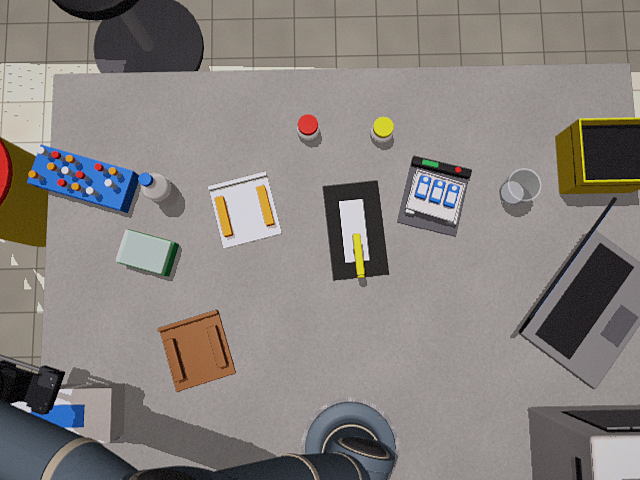

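View pics/scene0.png

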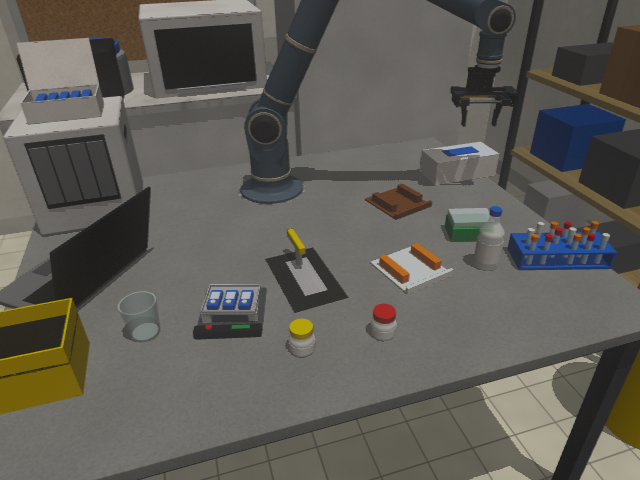

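The top view shows the white/orange cradle at about (245,210), the mat and lifter at (356,230), and the block with the tray at (436,195). The jars, bottle, tipbox and beaker stand around them. I'll enlarge it to read the corners.

```bash
python3 - <<'E'
import cv2
i=cv2.imread("pics/top0.png")[145:290,200:485]
i=cv2.resize(i,None,fx=2.8,fy=2.8,interpolation=cv2.INTER_CUBIC)
cv2.imwrite("pics/c0.png",i)
E
```

```text
(no output)
```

View pics/c0.png

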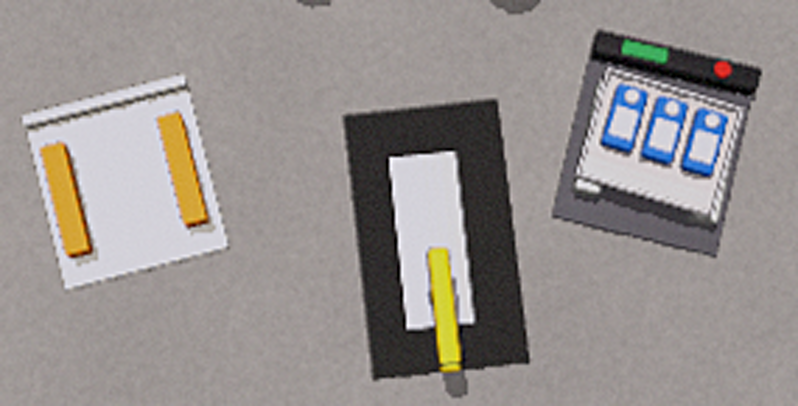

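The crop shows clear corners on the cradle, mat, blade, handle, block and tray, so I'll fit x, y and yaw for each object.

```bash
cat > fit.py <<'E'
import numpy as np
from scipy.optimize import least_squares
def proj(d,P):
    T=np.linalg.inv(d["extrinsics"]); c=np.c_[P,np.ones(len(P))]@T.T
    return np.c_[d["fx"]*c[:,0]/c[:,2]+d["cx"],d["fy"]*c[:,1]/c[:,2]+d["cy"]]
def place(p,P):
    c,s=np.cos(p[2]),np.sin(p[2]); P=np.asarray(P,float)
    return np.c_[p[0]+c*P[:,0]-s*P[:,1],p[1]+s*P[:,0]+c*P[:,1],P[:,2]]
def fit(d,P,uv,p0):
    f=lambda p:(proj(d,place(p,P))-uv).ravel()
    s=least_squares(f,p0,loss="soft_l1"); return s.x,np.round(f(s.x).reshape(-1,2),1)
E
python3 - <<'E'
import numpy as np
from fit import *
d=np.load("top0.npz")
O={"cradle":[(-75,75,6,68,288),(-75,-75,6,229,246),(85,75,20,22,118),(85,-75,20,184,75),(50,64,32,41,147),(50,42,32,66,142),(-50,42,32,91,251),(50,-42,32,157,117),(50,-64,32,181,112),(-50,-64,32,208,220)],
"block":[(-75,75,6,553,217),(-75,-75,6,717,256),(97,75,24,597,31),(97,-75,24,761,69)],
"tray":[(50,62,44,606,67),(50,-62,44,745,105),(-50,-62,44,716,218),(-50,62,44,577,180)],
"mat":[(120,70,2,344,116),(120,-70,2,497,100),(-120,70,2,373,380),(-120,-70,2,529,362)],
"lifter":[(100,30,5,388,157),(100,-30,5,457,151),(-55,-30,5,474,322),(-55,30,5,407,329),(5,9,80,428,249),(5,-9,80,449,247),(-100,-9,80,461,363)]}
for k,v in O.items():
    v=np.array(v,float); uv=(v[:,3:]+.5)/2.8-.5+[200,145]
    p,e=fit(d,v[:,:3]/1e3,uv,[.55,0,0]); print(k,np.round(p,4),e.tolist())
E
```

```text
cradle [0.5725 0.2462 0.2422] [[-0.4, 1.0], [0.6, 0.7], [-0.1, -0.6], [0.4, -0.3], [-0.4, 0.3], [-0.6, -0.2], [0.1, -0.2], [-0.0, 0.1], [0.1, -0.3], [0.4, -0.2]]
block [ 0.5931 -0.2223 -0.2534] [[-0.3, 0.4], [0.1, 0.4], [-0.1, -0.5], [0.3, -0.4]]
tray [ 0.5983 -0.2225 -0.2896] [[0.0, 0.9], [-0.4, 0.6], [0.1, -0.8], [0.2, -0.7]]
mat [ 0.5239 -0.0271  0.0906] [[-0.3, -0.2], [0.2, -0.4], [-0.2, 0.1], [0.4, 0.5]]
lifter [ 0.5    -0.0248  0.0776] [[0.4, 0.0], [-0.4, -0.1], [0.0, 0.1], [-0.2, -0.1], [-0.2, -0.5], [-0.0, -0.5], [0.3, 2.5]]
```

Emit:
play_rows([
  [1,0,0,0,0,0,-0.099],
  [1,0,0,0,0,0,-0.099],
  [1,0,0,0,0,0,-0.099],
  [1,0,0,0,0,0,-0.099],
])

```text
t: 0.43
tcp_pos: [0.2114, 0.6407, 0.2439]
tool_rot: [-0.0, -0.041, 0.999, -0.001]
ft_force: [0.1, -0.5, 0.0]
gripper_width: 0.0871
grasp_force: 0.0
```

Emit:
play_rows([
  [1,-1.14,-3.43,0,0,0,0],
  [1,-1.14,-3.43,0,0,0,0],
  [1,-1.14,-3.43,0,0,0,0],
  [1,-1.14,-3.43,0,0,0,0],
  [1,-1.14,-3.43,0,0,0,0],
  [1,-1.14,-3.43,0,0,0,0],
  [1,-1.14,-3.43,0,0,0,0],
  [1,-1.14,-3.43,0,0,0,0],
  [1,-1.14,-3.43,0,0,0,0],
  [1,-1.14,-3.43,0,0,0,0],
  [1,-1.14,-3.43,0,0,0,0],
  [1,-1.14,-3.43,0,0,0,0],
  [1,-1.14,-3.43,0,0,0,0],
  [1,-1.14,-3.43,0,0,0,0],
  [1,-1.14,-3.43,0,0,0,0],
  [1,-1.14,-3.43,0,0,0,0],
  [1,-1.14,-3.43,0,0,0,0],
  [1,-1.14,-3.43,0,0,0,0],
  [1,-1.14,-3.43,0,0,0,0],
  [1,-1.14,-3.43,0,0,0,0],
])

```text
t: 2.1
tcp_pos: [0.4918, -0.0271, 0.2444]
tool_rot: [-0.0, -0.039, 0.999, 0.0]
ft_force: [0.9, -0.1, 0.2]
gripper_width: 0.0869
grasp_force: 0.0
```

```bash
cat > h.py <<'E'
import numpy as np
from scipy.spatial.transform import Rotation as R
from workcell import r,cams
def pose():
    o=r.observe(); q=o["tool_rot"]; return np.array(o["tcp_pos"]),R.from_quat([q[1],q[2],q[3],q[0]]),o
def goto(lx,ly,psi,z,gx=-0.008):
    """remaining tool-frame shift (cm) and turn so that lifter origin is at lx,ly, yaw psi; z= TCP height"""
    p,q,o=pose()
    t=np.array([lx+gx*np.cos(psi),ly+gx*np.sin(psi),z])
    Q=R.from_matrix(np.array([[-np.cos(psi),-np.sin(psi),0],[-np.sin(psi),np.cos(psi),0],[0,0,-1]]).T)
    print("t",round(o["t"],2),"p",p.round(4),"shift now-frame cm",(q.inv().apply(t-p)*100).round(2),"turn",(q.inv()*Q).as_rotvec().round(4),"shift in goal frame",(Q.inv().apply(t-p)*100).round(2),"F",np.round(o["ft_force"],1),"w",round(o["gripper_width"],4),o["grasp_force"])
E
python3 - <<'E'
from h import *
import cv2
goto(.5,-.0248,.0776,.071)
d=cams.get_image("wrist");p,q,o=pose()
cv2.imwrite("pics/w0.png",d["pixels"][:,:,::-1]);np.savez("w0.npz",p=p,q=q.as_matrix(),**d)
E
```

```text
t 2.1 p [ 0.4918 -0.0271  0.2444] shift now-frame cm [-0.04  0.16 17.34] turn [ 0.0002 -0.0003 -0.0003] shift in goal frame [-0.03  0.16 17.34] F [ 0.9 -0.1  0.2] w 0.0869 0.0
```

View pics/w0.png

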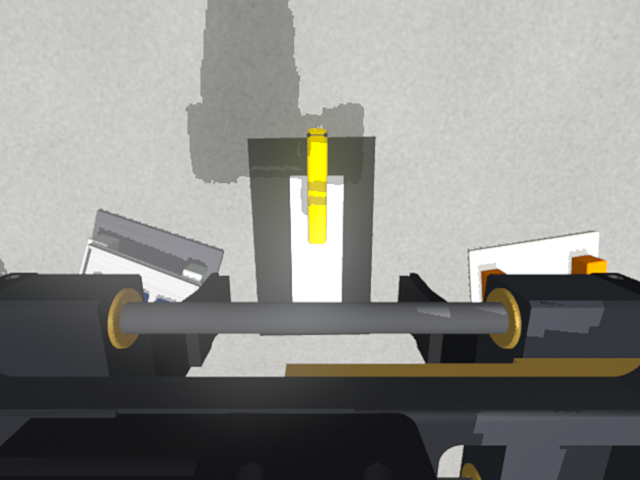

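The wrist view shows the handle's front end at about (308–327,243) and its rear at y≈130. The blade's rear corners are at (290,177) and (344,177). I'll refine the lifter pose from these.

```bash
python3 - <<'E'
import numpy as np
from fit import *
w=dict(np.load("w0.npz"));T=np.eye(4);T[:3,:3]=w["q"];T[:3,3]=w["p"]
w["extrinsics"]=T@w["T_tool_cam"]
v=np.array([(5,9,80,308,243.5),(5,-9,80,327,243.5),(-55,-30,5,290,177),(-55,30,5,344,177),(5,-9,80,308,243.5),(5,9,80,327,243.5)],float)
for idx in ([4,5,2,3],[0,1]):
    p,e=fit(w,v[idx,:3]/1e3,v[idx,3:],[.5,-.025,.078]);print(p.round(4),e.tolist())
v=np.array([(-75,75,6,222,248.5),(-75,-75,6,98,210)],float)
print(proj(w,place([.5931,-.2223,-.2534],v[:,:3]/1e3)),v[:,3:])
print(proj(w,place([.5725,.2462,.2422],v[:,:3]/1e3)),"cradle seen (-75,-75)=469,249 ; (-75,75)=599,232")
E
```

```text
[ 0.5023 -0.0318  0.0738] [[-0.1, 1.4], [0.1, 1.3], [0.0, -1.8], [-0.0, -2.1]]
[ 0.5012 -0.034   0.0692] [[16.8, 0.0], [-21.4, 0.0]]
[[230.89409217 248.85723341]
 [103.7838271  208.79913118]] [[222.  248.5]
 [ 98.  210. ]]
[[607.93673934 225.72790879]
 [475.96872827 247.40625644]] cradle seen (-75,-75)=469,249 ; (-75,75)=599,232
```

Emit:
play_rows([
  [1,0,0,3,0,0,0],
  [1,0,0,3,0,0,0],
  [1,0,0,1,0,0,0],
  [1,0,0,0,0,0,0],
  [1,0,0,0,0,0,0],
  [1,0,0,0,0,0,0],
])

```text
t: 2.65
tcp_pos: [0.4928, -0.0251, 0.1758]
tool_rot: [0.001, -0.039, 0.999, 0.0]
ft_force: [0.2, 0.4, -0.2]
gripper_width: 0.087
grasp_force: 0.0
```

```bash
python3 - <<'E'
from h import *
from fit import *
import cv2
print(np.load("w0.npz")["p"])
goto(.5,-.0248,.0776,.071)
p,q,o=pose();w=dict(cams.get_image("wrist"))
cv2.imwrite("pics/w1.png",w["pixels"][:,:,::-1])
T=np.eye(4);T[:3,:3]=q.as_matrix();T[:3,3]=p;w["extrinsics"]=T@w["T_tool_cam"]
import pickle;pickle.dump(w,open("w1.pkl","wb"))
for L in ([.5,-.0248,.0776],[.502,-.032,.074]):
  print(proj(w,place(L,np.array([(5,9,80),(5,-9,80),(-100,0,80),(-55,30,5),(-55,-30,5)])/1e3)).round(0).tolist())
h=cv2.cvtColor(w["pixels"],cv2.COLOR_RGB2HSV);m=cv2.inRange(h,(22,150,90),(35,255,255))
c=max(cv2.findContours(m,0,2)[0],key=cv2.contourArea);print(cv2.minAreaRect(c),cv2.boundingRect(c))
E
```

```text
[ 0.49421819 -0.03501371  0.24485413]
t 2.65 p [ 0.4928 -0.0251  0.1758] shift now-frame cm [ 0.1  -0.03 10.48] turn [0.0001 0.0024 0.0001] shift in goal frame [ 0.08 -0.03 10.48] F [ 0.2  0.4 -0.2] w 0.087 0.0
[[325.0, 268.0], [301.0, 268.0], [313.0, 118.0], [346.0, 179.0], [281.0, 179.0]]
[[315.0, 270.0], [291.0, 270.0], [303.0, 120.0], [338.0, 180.0], [273.0, 180.0]]
((315.0, 196.0), (136.0, 26.0), 90.0) (302, 128, 27, 137)
```

View pics/w1.png

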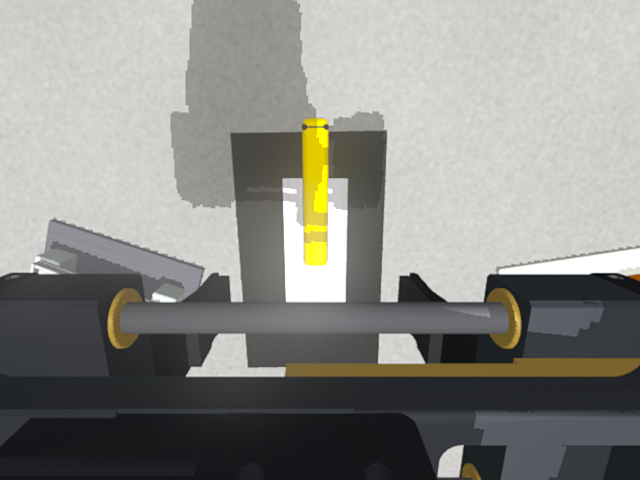

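The settled wrist view puts the handle's front end at (315,265) against a predicted (313,268). The top fit holds to about 2 mm, so I'll descend and grip.

Emit:
play_rows([
  [1,0.15,0.1,2.5,0,0,0],
  [1,0,0,2.5,0,0,0],
  [1,0,0,2.5,0,0,0],
  [1,0,0,2,0,0,0],
  [1,0,0,0.95,0,0,0],
  [1,0,0,0,0,0,0],
  [1,0,0,0,0,0,0],
  [0,0,0,0,0,0,0],
  [0,0,0,0,0,0,0],
  [0,0,0,0,0,0,0],
  [0,0,0,0,0,0,0],
  [0,0,0,0,0,0,0],
  [0,0,0,0,0,0,0],
  [0,0,0,0,0,0,0],
  [0,0,0,0,0,0,0],
  [0,0,0,0,0,0,0],
  [0,0,0,0,0,0,0],
])

```text
t: 4.12
tcp_pos: [0.4901, -0.0245, 0.07]
tool_rot: [-0.0, -0.039, 0.999, 0.0]
ft_force: [0.4, 0.3, -0.5]
gripper_width: 0.0283
grasp_force: 0.0
```

```bash
python3 - <<'E'
from h import *
from fit import *
import pickle
w=pickle.load(open("w1.pkl","rb"))
P=np.array([(-75,75,6),(-75,-75,6)])/1e3
print(proj(w,place([.5931,-.2223,-.2534],P)),"seen 203,268")
print(proj(w,place([.5725,.2462,.2422],P)),"seen 497,268")
goto(.4985,-.0243,.0776,.071)
E
```

```text
[[201.83839507 268.14503718]
 [ 46.20052087 218.91068998]] seen 203,268
[[654.4169802  244.51246439]
 [496.14814857 268.80837769]] seen 497,268
t 4.12 p [ 0.4901 -0.0245  0.07  ] shift now-frame cm [-0.03 -0.05 -0.1 ] turn [ 0.0001 -0.0002 -0.0004] shift in goal frame [-0.03 -0.05 -0.1 ] F [ 0.4  0.3 -0.5] w 0.0283 0.0
```

Emit:
play_rows([
  [0,0,0,0,0,0,0],
  [0,0,0,0,0,0,0],
  [0,0,0,0,0,0,0],
  [0,0,0,0,0,0,0],
  [0,0,0,0,0,0,0],
  [0,0,0,-0.5,0,0,0],
  [0,0,0,-1,0,0,0],
  [0,0,0,-2,0,0,0],
  [0,0,0,-2,0,0,0],
  [0,0,0,-1.5,0,0,0],
  [0,0,0,0,0,0,0],
  [0,0,0,0,0,0,0],
])

```text
t: 5.12
tcp_pos: [0.4905, -0.0244, 0.1409]
tool_rot: [0.001, -0.039, 0.999, 0.0]
ft_force: [-0.2, 0.3, -1.6]
gripper_width: 0.0174
grasp_force: 30.0
```

```bash
python3 - <<'E'
from h import *
a=-.265; X=.5931-.165*np.cos(a);Y=-.2223-.165*np.sin(a)
print(X,Y); goto(X,Y,a,.084)
E
```

```text
0.4338597373545805 -0.17908497075532848
t 5.12 p [ 0.4905 -0.0244  0.1409] shift now-frame cm [  7.61 -14.71   5.67] turn [0.0007 0.0021 0.3422] shift in goal frame [  2.22 -16.41   5.69] F [-0.2  0.3 -1.6] w 0.0174 29.994242107495666
```

Emit:
play_rows([
  [0,0,0,0,0,0,0.0856],
  [0,0,0,0,0,0,0.0856],
  [0,0,0,0,0,0,0.0856],
  [0,0,0,0,0,0,0.0856],
  [0,0.2,-1.4,0,0,0,0],
  [0,0.37,-2.6,0,0,0,0],
  [0,0.37,-2.7,0,0,0,0],
  [0,0.37,-2.7,0,0,0,0],
  [0,0.37,-2.7,0,0,0,0],
  [0,0.37,-2.6,0,0,0,0],
  [0,0.17,-1.7,0,0,0,0],
  [0,0,0,1.5,0,0,0],
  [0,0,0,2,0,0,0],
  [0,0,0,1.5,0,0,0],
  [0,0,0,0.69,0,0,0],
  [0,0,0,0,0,0,0],
  [0,0,0,0,0,0,0],
  [0,0,0,0,0,0,0],
])

```text
t: 6.62
tcp_pos: [0.4262, -0.177, 0.0835]
tool_rot: [0.0, 0.132, 0.991, -0.0]
ft_force: [1.1, -0.3, -1.8]
gripper_width: 0.0177
grasp_force: 30.0
```

```bash
python3 - <<'E'
from h import *
import cv2
a=-.265; X=.5931-.165*np.cos(a);Y=-.2223-.165*np.sin(a)
goto(X,Y,a,.084)
s=cams.get_image("scene")["pixels"][:,:,::-1][200:350,160:360];t=cams.get_image("top")["pixels"][:,:,::-1][140:290,330:530]
cv2.imwrite("pics/s1.png",cv2.resize(np.hstack([s,t]),None,fx=2,fy=2,interpolation=2))
E
```

```text
t 6.62 p [ 0.4262 -0.177   0.0835] shift now-frame cm [ 0.01  0.   -0.05] turn [-0.      0.0008  0.    ] shift in goal frame [ 0.01  0.   -0.05] F [ 1.1 -0.3 -1.8] w 0.0177 29.994201539084315
```

View pics/s1.png

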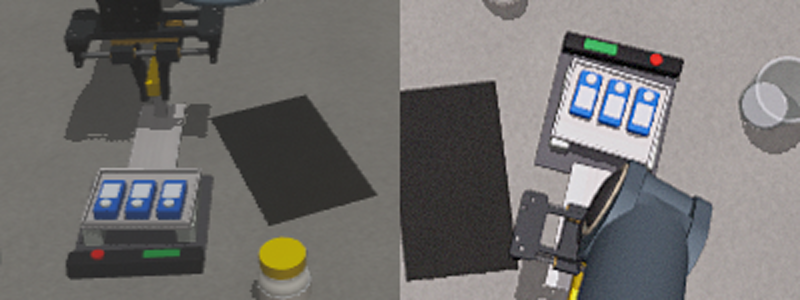

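The blade is lined up with the slot: its front-left corner at (572,165) is where I expected it. Sliding in.

Emit:
play_rows([
  [0,-0.6,0,0,0,0,0],
  [0,-1.2,0,0,0,0,0],
  [0,-1.2,0,0,0,0,0],
  [0,-1.2,0,0,0,0,0],
  [0,-1.2,0,0,0,0,0],
  [0,-1.2,0,0,0,0,0],
  [0,-1.2,0,0,0,0,0],
  [0,-1.2,0,0,0,0,0],
  [0,-1.2,0,0,0,0,0],
  [0,-1.2,0,0,0,0,0],
  [0,-1,0,0,0,0,0],
  [0,-0.6,0,0,0,0,0],
  [0,-0.2,0,0,0,0,0],
  [0,0,0,0,0,0,0],
  [0,0,0,0,0,0,0],
])

```text
t: 7.97
tcp_pos: [0.5525, -0.2113, 0.0829]
tool_rot: [-0.001, 0.132, 0.991, 0.0]
ft_force: [0.5, 0.4, -1.6]
gripper_width: 0.0179
grasp_force: 30.0
```

```bash
python3 - <<'E'
from h import *
goto(.5614,-.2131,-.265,.084)
E
```

```text
t 7.97 p [ 0.5525 -0.2113  0.0829] shift now-frame cm [-0.1   0.06 -0.11] turn [ 0.0002 -0.0011 -0.0003] shift in goal frame [-0.1   0.06 -0.11] F [ 0.5  0.4 -1.6] w 0.0179 29.99410648830235
```

Emit:
play_rows([
  [0,0,0,-0.5,0,0,0],
  [0,0,0,-0.4,0,0,0],
  [0,0,0,-0.2,0,0,0],
  [0,0,0,-0.2,0,0,0],
  [0,0,0,-0.2,0,0,0],
  [0,0,0,-0.3,0,0,0],
  [0,0,0,-0.4,0,0,0],
  [0,0,0,-0.6,0,0,0],
  [0,0,0,-0.8,0,0,0],
  [0,0,0,-0.8,0,0,0],
  [0,0,0,-0.8,0,0,0],
  [0,0,0,-0.6,0,0,0],
  [0,0,0,-0.3,0,0,0],
  [0,0,0,0,0,0,0],
  [0,0,0,0,0,0,0],
  [0,0,0,0,0,0,0],
  [0,0,0,0,0,0,0],
  [0,0,0,0,0,0,0],
])

```text
t: 9.47
tcp_pos: [0.5529, -0.2114, 0.1436]
tool_rot: [-0.0, 0.132, 0.991, 0.0]
ft_force: [0.4, 0.3, -5.6]
gripper_width: 0.0175
grasp_force: 30.0
```

```bash
python3 - <<'E'
from h import *
import cv2
goto(.5614,-.2131,-.265,.144)
s=cams.get_image("scene")["pixels"][:,:,::-1][190:340,160:360]
t=cams.get_image("top")["pixels"][:,:,::-1][120:270,330:530]
cv2.imwrite("pics/s2.png",cv2.resize(np.hstack([s,t]),None,fx=2,fy=2,interpolation=2))
E
```

```text
t 9.47 p [ 0.5529 -0.2114  0.1436] shift now-frame cm [-0.07  0.06 -0.04] turn [ 0.     -0.001  -0.0002] shift in goal frame [-0.07  0.06 -0.04] F [ 0.4  0.3 -5.6] w 0.0175 29.993994338437915
```

View pics/s2.png

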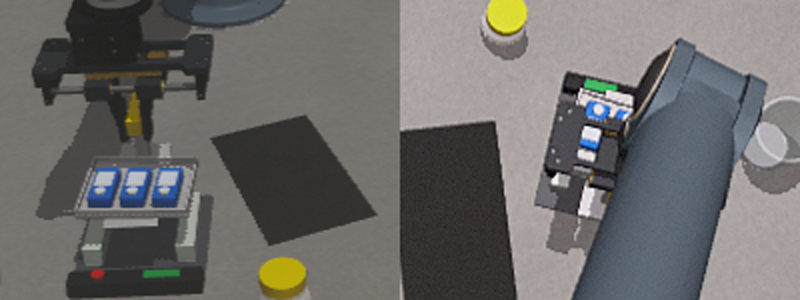

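The tray is up off the rails, level and on the blade alone. Next I turn it toward the cradle's heading and carry it across.

Emit:
play_rows([
  [0,0,0,-0.2,0,0,-0.02],
  [0,0,0,-0.2,0,0,-0.04],
  [0,0,0,-0.2,0,0,-0.06],
  [0,0,0,-0.2,0,0,-0.07],
  [0,0,0,-0.2,0,0,-0.07],
  [0,0,0,0,0,0,-0.07],
  [0,0,0,0,0,0,-0.07],
  [0,0,0,0,0,0,-0.06],
  [0,0,0,0,0,0,-0.04],
  [0,0,0,0,0,0,-0.02],
  [0,0,0,0,0,0,0],
])

```text
t: 10.48
tcp_pos: [0.5531, -0.2117, 0.1542]
tool_rot: [0.0, -0.127, 0.992, 0.0]
ft_force: [-0.5, -0.5, -4.7]
gripper_width: 0.0178
grasp_force: 30.0
```

Emit:
play_rows([
  [0,-0.12,0.58,0,0,0,0],
  [0,-0.23,1.17,0,0,0,0],
  [0,-0.35,1.75,0,0,0,0],
  [0,-0.47,2.33,0,0,0,0],
  [0,-0.58,2.91,0,0,0,0],
  [0,-0.58,2.91,0,0,0,0],
  [0,-0.58,2.91,0,0,0,0],
  [0,-0.58,2.91,0,0,0,0],
  [0,-0.58,2.91,0,0,0,0],
  [0,-0.58,2.91,0,0,0,0],
  [0,-0.58,2.91,0,0,0,0],
  [0,-0.58,2.91,0,0,0,0],
  [0,-0.58,2.91,0,0,0,0],
  [0,-0.58,2.91,0,0,0,0],
  [0,-0.58,2.91,0,0,0,0],
  [0,-0.47,2.33,0,0,0,0],
  [0,-0.35,1.75,0,0,0,0],
  [0,-0.23,1.17,0,0,0,0],
  [0,-0.12,0.58,0,0,0,0],
])

```text
t: 12.07
tcp_pos: [0.5263, 0.2362, 0.154]
tool_rot: [-0.0, -0.129, 0.992, 0.001]
ft_force: [-0.6, 0.5, -4.2]
gripper_width: 0.0178
grasp_force: 30.0
```

Emit:
play_rows([
  [0,0,0,0,0,0,0],
  [0,0,0,0,0,0,0],
  [0,0,0,0,0,0,0],
])

```text
t: 12.32
tcp_pos: [0.5277, 0.2312, 0.1541]
tool_rot: [-0.0, -0.126, 0.992, -0.001]
ft_force: [0.6, -0.4, -4.1]
gripper_width: 0.0177
grasp_force: 30.0
```

```bash
python3 - <<'E'
from h import *
import cv2
goto(.5358,.2354,.255,.10,-.0085)
s=cams.get_image("scene")["pixels"][:,:,::-1][180:300,320:480];t=cams.get_image("top")["pixels"][:,:,::-1][150:270,190:350]
cv2.imwrite("pics/s3.png",cv2.resize(np.hstack([s,t]),None,fx=2.5,fy=2.5,interpolation=2))
E
```

```text
t 12.32 p [0.5277 0.2312 0.1541] shift now-frame cm [-0.04  0.21  5.41] turn [-0.0011 -0.0005 -0.0027] shift in goal frame [-0.04  0.21  5.41] F [ 0.6 -0.4 -4.1] w 0.0177 29.993671495467424
```

View pics/s3.png

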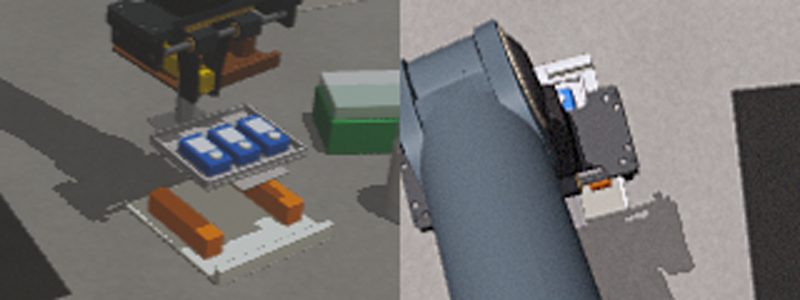

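The tray hangs squarely above the two orange rails, its rim corners at crop (152,145), (210,188), (305,150) and (245,108). I'll fine-shift, go partway down, and check those corners against the expected pose.

Emit:
play_rows([
  [0,0,0.1,0.5,0,0,0],
  [0,0,0.1,1,0,0,0],
  [0,0,0,1,0,0,0],
  [0,0,0,1,0,0,0],
  [0,0,0,0.7,0,0,0],
  [0,0,0,0.3,0,0,0],
  [0,0,0,0,0,0,0],
  [0,0,0,0,0,0,0],
  [0,0,0,0,0,0,0],
])

```text
t: 13.17
tcp_pos: [0.5274, 0.2352, 0.1095]
tool_rot: [0.0, -0.127, 0.992, 0.0]
ft_force: [0.7, 0.2, -4.7]
gripper_width: 0.0178
grasp_force: 30.0
```

```bash
python3 - <<'E'
from h import *
from fit import *
d=np.load("scene0.npz")
L=[.5277+.0082,.2312+.0021,.2525]
uv=np.array([(152,145),(210,188),(305,150),(245,108)])/2.5+[320,180]
P=np.array([(-50,-62,101),(50,-62,101),(50,62,101),(-50,62,101)])/1e3
p,e=fit(d,P,uv,[.57,.245,.24]);print("tray seen",p.round(4),e.tolist())
c,s=np.cos(L[2]),np.sin(L[2]);print("expected",L[0]+c*.0382-s*.0012,L[1]+s*.0382+c*.0012,L[2]-.025)
goto(.5358,.2354,.255,.097,-.0085)
E
```

```text
tray seen [0.581  0.2435 0.2378] [[-1.2, -1.5], [0.3, 0.3], [1.5, 0.5], [-0.4, -0.1]]
expected 0.5725889212344109 0.24400528181110576 0.2275
t 13.17 p [0.5274 0.2352 0.1095] shift now-frame cm [ 0.03 -0.19  1.25] turn [ 0.0003  0.001  -0.0002] shift in goal frame [ 0.03 -0.19  1.25] F [ 0.7  0.2 -4.7] w 0.0178 29.993892023339868
```

Emit:
play_rows([
  [0,0.15,-0.08,0.2,0,0,0],
  [0,0.15,-0.07,0.3,0,0,0],
  [0,0,0,0.2,0,0,0],
  [0,0,0,0.1,0,0,0],
  [0,0,0,0.08,0,0,0],
  [0,0,0,0.08,0,0,0],
  [0,0,0,0.08,0,0,0],
  [0,0,0,0.08,0,0,0],
  [0,0,0,0.08,0,0,0],
  [0,0,0,0.08,0,0,0],
  [0,0,0,0.08,0,0,0],
  [0,0,0,0.08,0,0,0],
  [0,0,0,0.1,0,0,0],
  [0,0,0,0.1,0,0,0],
  [0,0,0,0.1,0,0,0],
  [0,0,0,0.2,0,0,0],
  [0,0,0,0.2,0,0,0],
  [0,0,0,0.2,0,0,0],
  [0,0,0,0,0,0,0],
  [0,0,0,0,0,0,0],
])

```text
t: 14.83
tcp_pos: [0.5243, 0.2328, 0.0855]
tool_rot: [-0.0, -0.127, 0.992, -0.0]
ft_force: [0.7, -0.1, -2.1]
gripper_width: 0.0179
grasp_force: 30.0
```

```bash
python3 - <<'E'
from h import *
import cv2
goto(.5358,.2354,.255,.086,-.0085)
s=cams.get_image("scene")["pixels"][:,:,::-1][190:310,340:500]
cv2.imwrite("pics/s4.png",cv2.resize(s,None,fx=5,fy=5,interpolation=2))
E
```

```text
t 14.83 p [0.5243 0.2328 0.0855] shift now-frame cm [-0.33 -0.03 -0.05] turn [-0.     -0.0004 -0.0002] shift in goal frame [-0.33 -0.03 -0.05] F [ 0.7 -0.1 -2.1] w 0.0179 29.994091344997287
```

View pics/s4.png

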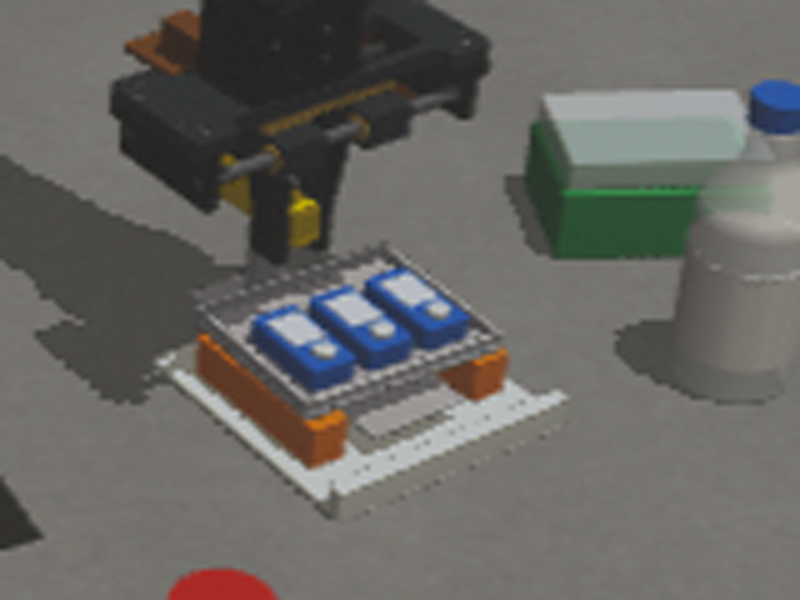

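The tray sits on the orange rails, with the blade visible free below it and the tray square to the cradle. I'll check the centring from the rim corners (197,297), (310,410), (505,342) and (385,245).

```bash
python3 - <<'E'
from h import *
from fit import *
d=np.load("scene0.npz");f=lambda a:(np.array(a)+.5)/5-.5+[340,190]
c,e=fit(d,np.array([(85,-75,20),(85,75,20),(50,-64,32),(50,-42,32),(50,64,32)])/1e3,f([(334,488),(567,392),(307,430),(347,412),(508,350)]),[.57,.245,.24]);print(c.round(4),e.tolist())
t,e=fit(d,np.array([(-50,-62,44),(50,-62,44),(50,62,44),(-50,62,44)])/1e3,f([(197,297),(310,410),(505,342),(385,245)]),[.57,.245,.24]);print(t.round(4),e.tolist())
for C in (c,[.5725,.2462,.2422]):
    D=t[:2]-np.array(C)[:2];a=C[2];print("in cradle",np.cos(a)*D[0]+np.sin(a)*D[1],-np.sin(a)*D[0]+np.cos(a)*D[1],t[2]-a)
E
```

```text
[0.567  0.251  0.2253] [[0.1, 0.3], [-0.1, 0.6], [0.6, -0.8], [-0.4, 0.1], [-0.2, -0.2]]
[0.5693 0.2489 0.1918] [[-0.1, 2.4], [-0.4, -0.4], [0.1, -0.9], [0.4, 0.2]]
in cradle 0.0018176419592763182 -0.002561155260060087 -0.03346779475363157
in cradle -0.002446240161511678 0.0034190947070767727 -0.0503885639274215
```

The tray is centred within about 4 mm and 0.05 rad. Drawing the blade out.

Emit:
play_rows([
  [0,0.3,0,0,0,0,0],
  [0,0.7,0,0,0,0,0],
  [0,1.1,0,0,0,0,0],
  [0,1.2,0,0,0,0,0],
  [0,1.2,0,0,0,0,0],
  [0,1.2,0,0,0,0,0],
  [0,1.2,0,0,0,0,0],
  [0,1.2,0,0,0,0,0],
  [0,1.2,0,0,0,0,0],
  [0,1.2,0,0,0,0,0],
  [0,1.2,0,0,0,0,0],
  [0,0.9,0,0,0,0,0],
  [0,0.4,0,0,0,0,0],
  [0,0,0,0,0,0,0],
  [0,0,0,0,0,0,0],
])

```text
t: 16.13
tcp_pos: [0.3991, 0.2003, 0.086]
tool_rot: [0.001, -0.127, 0.992, 0.0]
ft_force: [0.9, 0.6, -2.1]
gripper_width: 0.0177
grasp_force: 30.0
```

```bash
python3 - <<'E'
from h import *
goto(.4985,-.0243,.0776,.13,-.0085)
E
```

```text
t 16.13 p [0.3991 0.2003 0.086 ] shift now-frame cm [ -3.13 -24.09  -4.41] turn [0.0005 0.0012 0.1773] shift in goal frame [ -7.32 -23.16  -4.4 ] F [ 0.9  0.6 -2.1] w 0.0177 29.994150856509805
```

Emit:
play_rows([
  [0,0,0,-1,0,0,0],
  [0,0,0,-2,0,0,0],
  [0,0,0,-1.4,0,0,0],
  [0,0,0,0,0,0,0.0887],
  [0,0,0,0,0,0,0.0886],
  [0,-0.3,-1,0,0,0,0],
  [0,-0.8,-2.5,0,0,0,0],
  [0,-0.8,-2.5,0,0,0,0],
  [0,-0.8,-2.5,0,0,0,0],
  [0,-0.8,-2.5,0,0,0,0],
  [0,-0.8,-2.5,0,0,0,0],
  [0,-0.8,-2.5,0,0,0,0],
  [0,-0.8,-2.5,0,0,0,0],
  [0,-0.8,-2.5,0,0,0,0],
  [0,-0.62,-2.16,0,0,0,0],
  [0,0,0,0,0,0,0],
  [0,0,0,0,0,0,0],
  [0,0,0,0,0,0,0],
])

```text
t: 17.63
tcp_pos: [0.4894, -0.0254, 0.1294]
tool_rot: [-0.0, -0.039, 0.999, 0.0]
ft_force: [0.2, -0.1, -2.8]
gripper_width: 0.0176
grasp_force: 30.0
```

```bash
python3 - <<'E'
from h import *
goto(.4985,-.0243,.0776,.070,-.0085)
E
```

```text
t 17.63 p [ 0.4894 -0.0254  0.1294] shift now-frame cm [-0.07  0.04  5.94] turn [ 0.0002 -0.0008  0.0007] shift in goal frame [-0.07  0.04  5.94] F [ 0.2 -0.1 -2.8] w 0.0176 29.994447520002723
```

Now I lower it to just above the mat, ease onto it and read the force.

Emit:
play_rows([
  [0,0,0,1.5,0,0,0],
  [0,0,0,1.8,0,0,0],
  [0,0,0,1.3,0,0,0],
  [0,0,0,0.6,0,0,0],
  [0,0,0,0.2,0,0,0],
  [0,0,0,0.1,0,0,0],
  [0,0,0,0.1,0,0,0],
  [0,0,0,0.1,0,0,0],
  [0,0,0,0.1,0,0,0],
  [0,0,0,0.1,0,0,0],
  [0,0,0,0,0,0,0],
  [0,0,0,0,0,0,0],
])

```text
t: 18.63
tcp_pos: [0.4896, -0.0252, 0.0708]
tool_rot: [0.0, -0.039, 0.999, 0.0]
ft_force: [0.1, 0.1, -2.0]
gripper_width: 0.0176
grasp_force: 30.0
```

Emit:
play_rows([
  [0,0,0,0.08,0,0,0],
  [0,0,0,0.04,0,0,0],
  [0,0,0,0,0,0,0],
  [0,0,0,0,0,0,0],
])

```text
t: 18.97
tcp_pos: [0.4897, -0.0252, 0.0699]
tool_rot: [0.0, -0.039, 0.999, 0.0]
ft_force: [-1.3, 0.2, 4.7]
gripper_width: 0.0178
grasp_force: 30.0
```

The force has gone positive, so the blade is on the mat. Releasing and rising.

Emit:
play_rows([
  [0.6,0,0,0,0,0,0],
  [0.6,0,0,0,0,0,0],
  [0.6,0,0,0,0,0,0],
  [0.6,0,0,0,0,0,0],
  [0.6,0,0,0,0,0,0],
  [0.6,0,0,0,0,0,0],
  [0.6,0,0,0,0,0,0],
  [0.6,0,0,-0.5,0,0,0],
  [0.6,0,0,-1.5,0,0,0],
  [0.6,0,0,-3,0,0,0],
  [0.6,0,0,-3,0,0,0],
  [0.6,0,0,-3,0,0,0],
  [0.6,0,0,-3,0,0,0],
  [0.6,0,0,-1,0,0,0],
  [0.6,0,0,0,0,0,0],
  [0.6,0,0,0,0,0,0],
  [0.6,0,0,0,0,0,0],
])

```text
t: 20.38
tcp_pos: [0.4884, -0.0251, 0.218]
tool_rot: [-0.001, -0.039, 0.999, 0.0]
ft_force: [-0.4, -1.6, -0.5]
gripper_width: 0.0521
grasp_force: 0.0
```

```bash
python3 - <<'E'
from h import *
import cv2
goto(.4985,-.0243,.0776,.070,-.0085)
s=cams.get_image("scene")["pixels"][:,:,::-1][190:360,110:520]
cv2.imwrite("pics/s5.png",cv2.resize(s,None,fx=1.95,fy=1.95,interpolation=2))
E
```

```text
t 20.38 p [ 0.4884 -0.0251  0.218 ] shift now-frame cm [-0.21  0.   14.8 ] turn [ 0.0001 -0.003  -0.    ] shift in goal frame [-0.16  0.   14.8 ] F [-0.4 -1.6 -0.5] w 0.0521 0.0
```

View pics/s5.png

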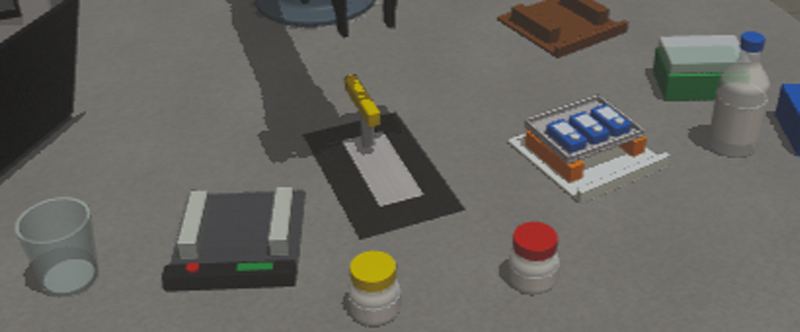

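The lifter stands on its mat at about (380,160), the tray is centred on the cradle at about (588,125), and nothing else has moved. Handing in.

```bash
python3 -c "
from workcell import r
print(r.sign_off())"
```

```text
the job is handed in; nothing more can be done
None
```

The job is handed in: the tray is on the cradle's orange rails, within about 4 mm of centre and 0.05 rad of square by my camera fit, and the lifter is released on its mat. The sign-off returned no verdict.

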